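Hold a sample tube tilted over the white tile for inspection

TASK

Get the sample ready to be looked at: pinch the white tile off the worktop and lay it flat on the low black viewing stand, between its two end ledges and lengthwise from ledge to ledge, and let go of it. Then draw the one tall capped tube out of the grey block (leave the two short vials in their holes), bring it over the tile, tip it over to about 45 degrees, half-way between upright and lying with its cap end up, and keep its middle about 12 cm above the middle of the tile. Finish while holding the tube there, still, touching nothing else with it; leave the meter, the timer and the pen alone.

Things in the scene. Friction and masses are not known exactly. Their poses are not given: they have to be found in the camera images.
- tile_center (a point): centre of the loose white tile lying flat on the worktop, 36 x 80 x 8 mm (its x, y, z axes; y is the long one), 45 g; pinch it across the 36 mm. The point is half-way up, 4 mm above its underside
- stand_top (a point): the viewing stand, a low fixed black platform 84 mm (x) by 120 mm (y), its flat top 14 mm above the worktop. A steel ledge 6 mm wide runs along each short edge (y = +-57 mm) and stands 4 mm above the top, which leaves 108 mm free between the ledges; the x edges are open. The point is the centre of the flat top; z is up, y runs from ledge to ledge
- block_top (a point): fixed grey block 50 mm (x) by 150 mm (y), 45 mm high, with three round sockets in a row along its y at -45, 0 and +45 mm, 14.5 mm wide and 35 mm deep (their floors are 10 mm above the worktop). The point is the centre of its top face. One socket, which differs from start to start, holds the tall tube, the other two the short vials; all stand loose
- tube_center (a point): middle of the tall sample tube: 90 mm long with its cap, body 13 mm in diameter, cap 17 mm in diameter over the top 18 mm; 11 g; z runs along the tube to the cap, whose top is 45 mm from this point. It starts upright in a socket of the block: its cap top is 100 mm above the worktop, 55 mm of it stand out of the block
- tube_bottom (a point): the closed lower end of the tall tube, 45 mm below its middle along its axis; same axes
- vial_a_center (a point): middle of a short capped vial, 52 mm long, 15 mm in diameter at the cap, in another socket; only 17 mm of it stand out of the block. It stays there
- vial_b_center (a point): the second short vial, the same as the first. It stays there
- meter: hand-held meter, 93 x 52 x 20 mm, lying on the worktop; origin at the centre of its underside; bystander
- timer: flat timer, 58 x 66 x 17 mm, lying on the worktop; origin at the centre of its underside; bystander
- pen: black pen, 145 mm long along its y, 9 mm high, lying on the worktop; origin at the centre of its underside; bystander

How it is judged:
By the outcome, as a careful person would: the job done as asked, in the order asked, and still so for the second after the job is handed in, while the arm keeps its last pose, push and grip.
It also fails if it takes over 50 s, if anything falls off the work surface, if the arm or the gripper's body presses on something with over 40 N, if the wrist force passes 120 N, or if a joint passes its speed limit or range.

ROBOT

A 6-joint arm with a two-finger parallel gripper is mounted at the origin on a cart in front of the work surface, level with it; the furniture and walls round the work are solid. World frame = base frame: x ahead of the robot, y to its left, z up, the work surface at z = 0. Lengths are in m, angles in rad, forces in N, time in s.
With the tool pointing down it reaches from about 0.3 to 0.875 m from the base axis. Payload 6.4 kg.
Tool frame: the origin (TCP) lies at the very end of the fingers, on their centre line; the grasp point (between the pads) lies 19 mm behind it; x points along the fingers, y is the direction in which the jaws open and shut, and the axes are right-handed (so a half turn about x gives the same grasp; the last joint's range is limited). The gripper opens to 85 mm and grips with 20 to 120 N. Pads are 22 mm wide; open, the fingers measure 114 mm over their backs; the gripper's body (76 mm by 85 mm) begins 54 mm behind the grasp point. The pads swing forward as they close: fully open they stand 13 mm farther back than shut.
Start: joints at [-1.433, 0.181, 1.607, -0, 1.354, -0.206], TCP at [0.194, -0.541, 0.231] pointing down, gripper open.
Joint ranges: [-2.99, 2.99], [-0.89, 2.07], [0.3, 2.58], [-1.14, 4.28], [0, 2.63], [-3.12, 3.12]. Speed limits (rad/s): [2.57, 2.57, 3.01, 3.14, 3.14, 3.14].

INTERFACE

Orientations are given as a unit quaternion [x, y, z, w].
In Python, from bench import * gives the robot as it stands.
- The arm moves only by the shell command python3 -m pendant 'ROWS' [FORCE]. ROWS is a JSON object of lists of equal length, an entry for each row: "dp": the shift along the world's x, y, z in cm, a list of three; "dr": the turn, a rotation vector about the world's x, y, z in degrees, a list of three; "gripper": the finger opening in cm, from 0 to 8.54. In form: {"dp": [[tx, ty, tz], ...], "dr": [[wx, wy, wz], ...], "gripper": [gripper, ...]}. A call has 1 to 10 rows; each row is the pose to reach, as a shift and turn from the pose commanded when the call began; what a row does not reach only later rows make up. A row lasts 1/8 s, in which the tool goes at most 62.5 mm and 10.7 degrees, less where a joint would pass 70% of its speed; a pose out of reach is approached as far as the arm can. A call with a gripper value outside its range is refused whole. The fingers move at their own pace and stop on an object; FORCE is the grip in N (left out, the last holds). Time passes only in rows, so rows that repeat a pose let the fingers close. It gives the time, the measured TCP pose, the force and the opening at its end, in the units of the state.
- get_obs(): the state, without advancing time (a new reading comes with each control period).
- camera(name): name is "scene" or "top" or "wrist"; returns a dict with "frame" (420x560x3 uint8, red, green, blue), "range_z" (420x560 float32, m along the optical axis (not along the pixel's ray), 0 where there is no reading), "K" (3x3 intrinsics, pixels), "R" (3x3) and "t" (3): a world point X has camera coordinates R X + t. Camera axes: x right, y down, z forward; pixel columns grow to the right and rows downward; lengths in m; the calibration is good to about 2 mm. The wrist camera is an equidistant fisheye: a pixel r from the principal point sees the ray r / f radians off the axis. A picture is of the moment at which its call begins.
- job_done(): hands the job in, once; it reports no verdict.
Trained networks look in the newest picture that a camera, given by its name, has taken for a name from the list of things; names that differ only in an ending like _2 or _b are one class to them, and where a whole thing is asked for, a point or a joint stands for the part that bears it (a point fixed in the world has none). Each returns a list of dicts, best first, with "p" (0 to 1); they miss things now and then, are a little off and sometimes report something else, mostly with a low value. They report only what shows in the picture. A call takes as long as a camera call.
- find_in(query, camera): "point" ([row, column] in pixels, amid what is visible of it).
The state is a dict: "t": time; "joints": joint angles; "dq": joint speeds; "joint_torque": joint torques, N m; "eef_pos": TCP position; "tcp_rot": TCP orientation; "force": force on the tool from outside, world axes, zero at the start; "torque": the same for the moment, N m; "grip_width": opening from 0.0 (shut) to 1.0 (fully open).
Only numpy, scipy, OpenCV 4.12 (cv2) and the standard library are available. Lean on these libraries where they do the work, as an engineer would, in place of code of your own. Each camera call takes 0.05 s, during which the arm holds its last target.

## Working session

There is one attempt and no reset: what is moved stays moved. The work goes in short steps, Python scripts to look and compute and a shell command to move; the robot and the scene stay as the last step left them, time stands still between calls to the robot, and variables do not carry over. Pictures are saved under pics/ and viewed, and the job is handed in when it is done.

```bash
mkdir -p pics; ls
python3 - <<'E'
from bench import *
import cv2,numpy as np
o=get_obs();print({k:np.round(v,3).tolist() for k,v in o.items()})
for n in("scene","top"):
    c=camera(n);cv2.imwrite(f"pics/{n}0.png",c["frame"][:,:,::-1])
    np.savez(f"{n}0.npz",**c)
    for q in("tile_center","stand_top","block_top","tube_center","vial_a_center","meter","timer","pen"):
        for d in find_in(q,n)[:3]:
            r,cc=d["point"];z=c["range_z"][int(r),int(cc)]
            X=c["R"].T@(z*np.linalg.inv(c["K"])@[cc,r,1]-c["t"])
            print(n,q,round(d["p"],2),np.round([r,cc]),np.round(X,3))
E
```

```text
pics
{'t': 0.0, 'joints': [-1.433, 0.182, 1.608, 0.0, 1.354, -0.206], 'dq': [0.0, -0.002, 0.001, 0.001, -0.0, 0.0], 'joint_torque': [0.001, -44.488, -35.133, -0.0, 0.009, 0.0], 'eef_pos': [0.194, -0.541, 0.23], 'tcp_rot': [0.697, 0.122, -0.697, 0.12], 'force': [-0.669, 0.055, 0.935], 'torque': [0.016, -0.032, -0.002], 'grip_width': 0.999}
scene tile_center 0.91 [291. 225.] [0.45  0.268 0.008]
scene stand_top 0.92 [245. 335.] [0.417 0.028 0.017]
scene block_top 0.96 [228. 217.] [0.576 0.202 0.044]
scene tube_center 0.69 [213. 201.] [0.598 0.225 0.079]
scene tube_center 0.6 [208. 240.] [0.587 0.138 0.06 ]
scene tube_center 0.18 [244. 334.] [0.421 0.025 0.016]
scene vial_a_center 0.6 [206. 242.] [0.589 0.134 0.063]
scene meter 0.73 [223. 388.] [ 0.4   -0.108  0.022]
scene meter 0.63 [246. 335.] [0.417 0.028 0.017]
scene timer 0.84 [291. 312.] [0.347 0.147 0.015]
scene pen 0.44 [199. 224.] [0.705 0.109 0.009]
top tile_center 0.68 [260. 180.] [0.46  0.269 0.004]
top stand_top 0.7 [273. 293.] [0.427 0.029 0.016]
top stand_top 0.28 [258. 181.] [0.463 0.266 0.004]
top block_top 0.73 [193. 222.] [0.595 0.174 0.046]
top block_top 0.61 [187. 191.] [0.602 0.229 0.099]
top vial_a_center 0.54 [194. 240.] [0.592 0.135 0.063]
top meter 0.87 [276. 364.] [ 0.419 -0.117  0.023]
top timer 0.57 [308. 239.] [0.357 0.143 0.014]
top pen 0.81 [142. 245.] [0.71  0.127 0.01 ]
```

View pics/scene0.png

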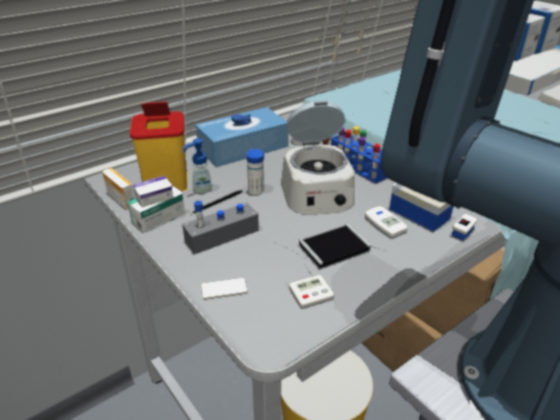

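View pics/top0.png

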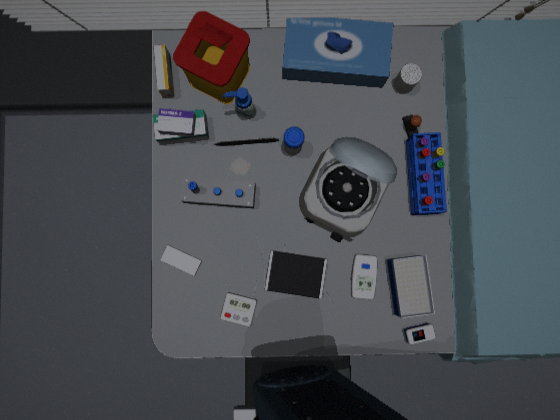

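Scene: white tile at about (row 260, col 180) in the top view, stand at (273,296), block at (193,220), with the tall tube in its left (+y) socket at (187,193). Next I measure the outlines.

```bash
cat > h.py <<'E'
import numpy as np,cv2
def onplane(c,rc,z):
    rc=np.atleast_2d(rc).astype(float);Ki=np.linalg.inv(c["K"]);C=-c["R"].T@c["t"]
    d=(c["R"].T@(Ki@np.c_[rc[:,1],rc[:,0],np.ones(len(rc))].T)).T
    return C+d*((z-C[2])/d[:,2])[:,None]
def cloud(c):
    z=c["range_z"];r,cc=np.indices(z.shape)
    P=np.linalg.inv(c["K"])@np.stack([cc*z,r*z,z]).reshape(3,-1)
    return (c["R"].T@(P-c["t"][:,None])).T.reshape(*z.shape,3)
def rect(xy):
    m=cv2.minAreaRect((xy[:,:2]*1000).astype(np.float32));return m,np.round(cv2.boxPoints(m)).tolist()
E
python3 - <<'E'
from h import *
c=dict(np.load("top0.npz"));X=cloud(c);f=c["frame"].astype(int)
print("C",-c["R"].T@c["t"])
g=f.sum(2)
# tile
def box(m,x0,x1,y0,y1): return m&(X[...,0]>x0)&(X[...,0]<x1)&(X[...,1]>y0)&(X[...,1]<y1)
print(g[255:266,160:202:3]); 
for name,m,z in (("tile",box(g>390,.40,.53,.2,.34),.008),("standblack",box(g<150,.35,.51,-.06,.11),.014),("block",box((X[...,2]>.035)&(X[...,2]<.052),.5,.68,.08,.28),.045),
   ("cap",box((X[...,2]>.085),.5,.68,.08,.28),.1),("vials",box((X[...,2]>.054)&(X[...,2]<.07),.5,.68,.08,.28),.062),("tall",box((X[...,2]>.005),.3,.7,.10,.2),.0)):
    n,l,s,ce=cv2.connectedComponentsWithStats(m.astype(np.uint8))
    for i in range(1,n):
        if s[i,4]<8: continue
        rc=np.argwhere(l==i);P=onplane(c,rc,z)
        print(name,s[i,4],"ctr",np.round(P.mean(0),4),*rect(P), "medz",np.median(X[...,2][l==i]).round(3))
v=cv2.resize(c["frame"][150:350,150:420,::-1],None,fx=2.9,fy=2.9,interpolation=cv2.INTER_CUBIC);cv2.imwrite("pics/z0.png",v)
E
```

```text
C [0.46613013 0.06162699 1.14985244]
[[301 417 418 421 420 423 422 419 422 423 301 298 301 299]
 [295 422 420 421 417 424 418 422 421 426 391 259 301 303]
 [289 423 424 422 427 420 422 417 424 427 428 372 251 293]
 [303 415 428 424 418 419 427 421 423 416 419 421 372 296]
 [357 419 423 422 420 424 429 422 422 423 423 422 418 249]
 [321 420 420 418 426 430 426 425 426 423 420 426 425 374]
 [299 384 428 424 425 425 426 424 424 427 421 423 424 427]
 [293 321 415 420 419 418 418 423 420 431 421 418 418 429]
 [301 296 284 425 429 424 434 427 423 425 421 423 423 427]
 [293 304 270 314 425 423 424 423 423 422 427 423 420 303]
 [290 296 295 289 370 420 426 417 421 420 431 425 428 183]]
tile 571 ctr [0.4592 0.2669 0.008 ] ((459.2518310546875, 266.9801940917969), (77.81633758544922, 32.78963088989258), 64.20234680175781) [[428.0, 239.0], [457.0, 225.0], [491.0, 295.0], [461.0, 309.0]] medz 0.008
standblack 47 ctr [ 0.5036 -0.0587  0.014 ] ((502.9095458984375, -57.09546661376953), (14.753026008605957, 14.757818222045898), 88.47008514404297) [[495.0, -64.0], [510.0, -65.0], [510.0, -50.0], [496.
[... 1040 characters left out ...]
.0, 176.0], [606.0, 190.0], [594.0, 190.0]] medz 0.062
vials 43 ctr [0.595  0.1386 0.062 ] ((595.018798828125, 138.4462432861328), (13.020675659179688, 12.920427322387695), 43.993072509765625) [[586.0, 139.0], [595.0, 129.0], [604.0, 138.0], [595.0, 148.0]] medz 0.061
tall 1157 ctr [0.6008 0.157  0.    ] ((600.6893920898438, 158.64207458496094), (99.80703735351562, 55.527801513671875), 84.20745086669922) [[568.0, 112.0], [623.0, 106.0], [633.0, 205.0], [578.0, 211.0]] medz 0.045
tall 889 ctr [ 0.3548  0.1469 -0.    ] ((354.62677001953125, 146.15414428710938), (70.5844497680664, 58.597389221191406), 75.05823516845703) [[317.0, 120.0], [374.0, 105.0], [392.0, 173.0], [335.0, 188.0]] medz 0.015
```

View pics/z0.png

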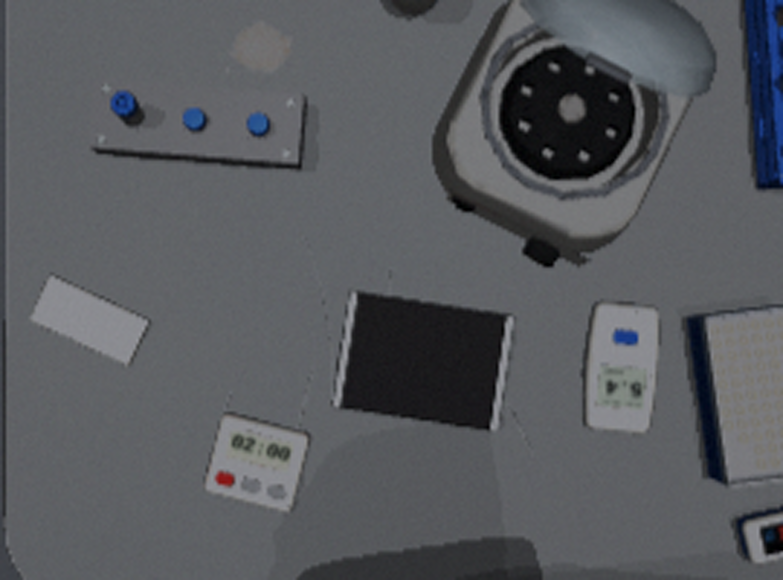

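Run:
```python
from bench import *
from h import *
from scipy.spatial.transform import Rotation as R
o=get_obs();print(R.from_quat(o["tcp_rot"]).as_matrix().round(3))
M=R.from_quat(o["tcp_rot"]).as_matrix();print("jaw yaw",np.degrees(np.arctan2(M[1,1],M[0,1])))
c=dict(np.load("top0.npz"));X=cloud(c)
for n,(r0,r1,c0,c1) in dict(centri=(135,245,300,400),bottle=(120,160,280,310),boxes=(100,150,150,210)).items():
    P=X[r0:r1,c0:c1].reshape(-1,3);P=P[P[:,2]>.03];print(n,P.min(0).round(3),P.max(0).round(3))
```

```text
[[ 0.     0.337 -0.941]
 [-0.    -0.941 -0.337]
 [-1.     0.     0.   ]]
jaw yaw -70.3030817347144
centri [ 0.466 -0.161  0.03 ] [0.702 0.062 1.15 ]
bottle [0.466 0.006 0.031] [0.72  0.062 1.15 ]
boxes [0.466 0.062 0.03 ] [0.771 0.314 1.15 ]
```

```bash
python3 -m pendant '{"dp":[[2,4.5,0],[4,9,0],[6,13.5,0],[8,18,0],[10,23,0],[12,28,0],[14,34,0],[16,40,0],[17.5,45,0],[18.5,50,0]],"dr":[[0,0,4],[0,0,8],[0,0,13],[0,0,18],[0,0,23],[0,0,28],[0,0,33],[0,0,38],[0,0,42],[0,0,44.5]],"gripper":[5.2,5.2,5.2,5.2,5.2,5.2,5.2,5.2,5.2,5.2]}' 40
```

```text
t: 2.15
eef_pos: [0.3792, -0.0396, 0.2317]
tcp_rot: [0.599, 0.376, -0.598, 0.377]
force: [0.7, 0.1, 0.5]
grip_width: 0.611
```

```bash
python3 -m pendant '{"dp":[[1.5,5,0],[3,10,0],[4.5,15.5,0],[6,21,0],[7,26,-2],[7.8,29.5,-5],[8,30.6,-9],[8,30.6,-13],[8,30.6,-13]],"dr":[[0,0,0],[0,0,0],[0,0,0],[0,0,0],[0,0,0],[0,0,0],[0,0,0],[0,0,0],[0,0,0]],"gripper":[5.2,5.2,5.2,5.2,5.2,5.2,5.2,5.2,5.2]}'
cat >> h.py <<'E'
def st():
    from bench import get_obs
    from scipy.spatial.transform import Rotation as R
    o=get_obs();M=R.from_quat(o["tcp_rot"]).as_matrix()
    print("t",round(o["t"],2),"tcp",o["eef_pos"].round(4) if hasattr(o["eef_pos"],"round") else np.round(o["eef_pos"],4),"x",M[:,0].round(3),"y",M[:,1].round(3),"yaw",round(float(np.degrees(np.arctan2(M[1,1],M[0,1]))),2),"j",np.round(o["joints"],3),"g",round(float(o["grip_width"])*85.4,1))
    return o,M
def wr(c,P):
    q=c["R"]@np.asarray(P)+c["t"];th=np.arctan2(np.hypot(q[0],q[1]),q[2]);ph=np.arctan2(q[1],q[0]);f=c["K"][0,0]
    return np.array([c["K"][0,2]+f*th*np.cos(ph),c["K"][1,2]+f*th*np.sin(ph)])
E
python3 - <<'E'
from bench import *
from h import *
o,M=st()
c=camera("wrist");v=c["frame"][:,:,::-1].copy()
a=np.radians(64.2);u=np.array([np.cos(a),np.sin(a),0]);w=np.array([-u[1],u[0],0]);C=np.array([.4592,.2669,.008])
for s,t in((1,1),(1,-1),(-1,-1),(-1,1)):
    p=wr(c,C+u*.04*s+w*.018*t);cv2.circle(v,tuple(int(round(i)) for i in p),2,(0,0,255),-1)
p=wr(c,o["eef_pos"]);cv2.circle(v,tuple(int(i) for i in p),3,(0,255,0),-1)
cv2.imwrite("pics/w1.png",v)
E
```

```text
t: 3.28
eef_pos: [0.456, 0.264, 0.0982]
tcp_rot: [-0.596, -0.377, 0.601, -0.375]
force: [0.1, -0.1, -0.3]
grip_width: 0.611
t 3.27 tcp [0.456  0.264  0.0982] x [-0.007 -0.002 -1.   ] y [ 0.9   -0.435 -0.005] yaw -25.78 j [ 0.299  0.243  1.828 -0.     1.078  0.749] g 52.2
```

View pics/w1.png

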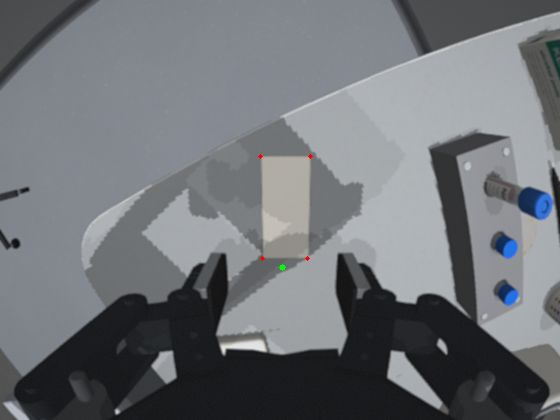

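The projected tile corners fall on the picture's corners (about rows 157–258, cols 261–310). Descending to grip.

```bash
python3 -m pendant '{"dp":[[0,0,-4],[0,0,-7],[0,0,-9],[0,0,-9.8],[0,0,-9.8],[0,0,-9.8]],"dr":[[0,0,0],[0,0,0],[0,0,0],[0,0,0],[0,0,0],[0,0,0]],"gripper":[5.2,5.2,5.2,5.2,5.2,5.2]}'
python3 -c "
from h import *;st()"
python3 -m pendant '{"dp":[[0,0,0],[0,0,0],[0,0,0],[0,0,0],[0,0,0],[0,0,0]],"dr":[[0,0,0],[0,0,0],[0,0,0],[0,0,0],[0,0,0],[0,0,0]],"gripper":[3.2,3.2,3.0,3.0,3.0,3.0]}' 40
python3 -c "
from h import *;st()"
```

```text
t: 4.08
eef_pos: [0.4601, 0.265, 0.0048]
tcp_rot: [0.6, 0.375, -0.598, 0.376]
force: [0.4, -0.1, 0.6]
grip_width: 0.605
t 4.08 tcp [0.4601 0.265  0.0048] x [ 0.002  0.001 -1.   ] y [ 0.9   -0.435  0.002] yaw -25.81 j [0.299 0.406 1.851 0.    0.882 0.749] g 51.7
t: 4.82
eef_pos: [0.4597, 0.2649, 0.0047]
tcp_rot: [0.6, 0.376, -0.598, 0.376]
force: [-0.6, -1.2, 6.5]
grip_width: 0.394
t 4.83 tcp [0.4597 0.2649 0.0047] x [ 0.002  0.    -1.   ] y [ 0.9   -0.435  0.001] yaw -25.79 j [ 0.299  0.406  1.851 -0.     0.882  0.749] g 33.7
```

```bash
python3 -m pendant '{"dp":[[0,0,0.5],[0,0,2],[0,0,5],[0,0,9],[0,0,9],[0,0,9]],"dr":[[0,0,0],[0,0,0],[0,0,0],[0,0,0],[0,0,0],[0,0,0]],"gripper":[3.0,3.0,3.0,3.0,3.0,3.0]}' 40
python3 -c "
from bench import *
from h import *;st();cv2.imwrite('pics/w2.png',camera('wrist')['frame'][:,:,::-1]);c=camera('scene')['frame'];cv2.imwrite('pics/s2.png',cv2.resize(c[130:330,120:400,::-1],None,fx=2.5,fy=2.5))"
```

```text
t: 5.58
eef_pos: [0.4587, 0.2646, 0.0936]
tcp_rot: [0.599, 0.376, -0.599, 0.376]
force: [0.4, 0.7, -0.7]
grip_width: 0.397
t 5.58 tcp [0.4587 0.2646 0.0936] x [ 0.  0. -1.] y [ 0.9   -0.435  0.   ] yaw -25.8 j [ 0.299  0.25   1.83  -0.     1.061  0.749] g 33.9
```

View pics/w2.png

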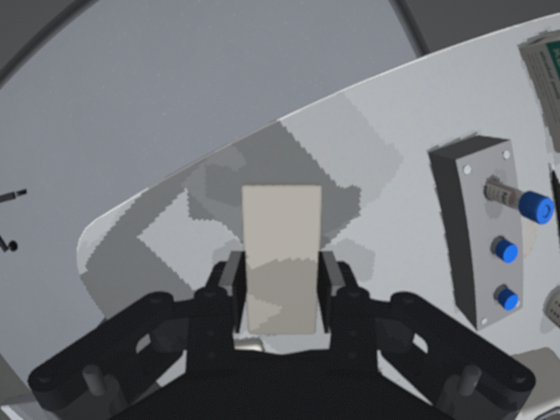

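View pics/s2.png

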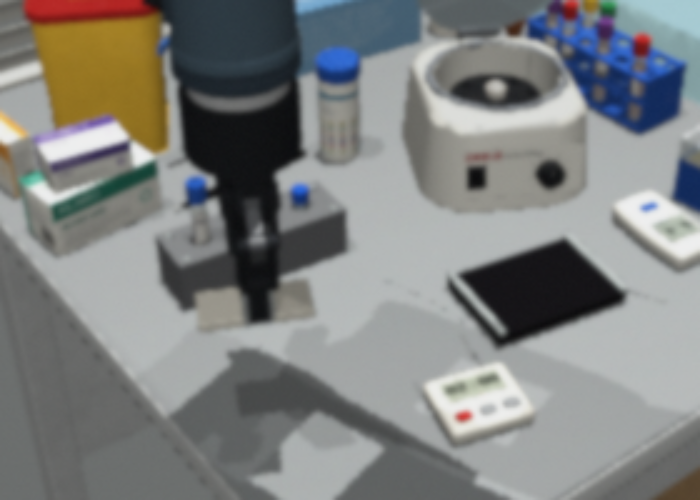

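```bash
python3 -m pendant '{"dp":[[-0.5,-4,0],[-1,-9,0],[-1.8,-14,0],[-2.5,-19,0],[-3,-22.5,0],[-3.2,-24.2,0],[-3.2,-24.2,-3],[-3.2,-24.2,-5],[-3.2,-24.2,-5]],"dr":[[0,0,2],[0,0,5],[0,0,8],[0,0,11],[0,0,14],[0,0,16.2],[0,0,16.2],[0,0,16.2],[0,0,16.2]],"gripper":[3.0,3.0,3.0,3.0,3.0,3.0,3.0,3.0,3.0]}' 40
python3 -c "
from bench import *
from h import *;st();cv2.imwrite('pics/w3.png',camera('wrist')['frame'][:,:,::-1])"
```

```text
t: 6.8
eef_pos: [0.4245, 0.023, 0.0412]
tcp_rot: [-0.539, -0.458, 0.541, -0.455]
force: [0.0, -0.2, -0.1]
grip_width: 0.396
t 6.8 tcp [0.4245 0.023  0.0412] x [-0.006  0.001 -1.   ] y [ 0.986 -0.167 -0.006] yaw -9.62 j [-0.227  0.139  2.103 -0.     0.904 -0.059] g 33.8
```

View pics/w3.png

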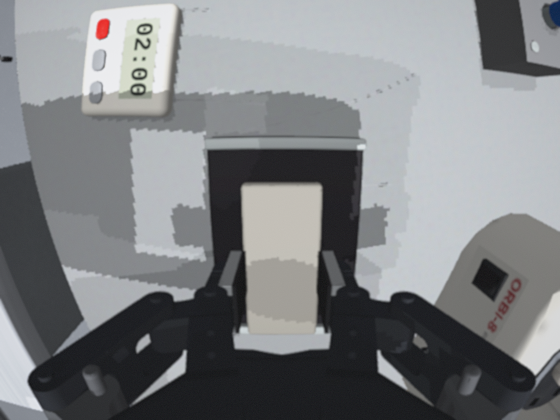

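The tile lies over the stand, aligned with the far ledge (row 145). Lowering and releasing.

```bash
python3 -m pendant '{"dp":[[0,0,-1],[0,0,-1.8],[0,0,-2.1],[0,0,-2.1],[0,0,-2.1]],"dr":[[0,0,0],[0,0,0],[0,0,0],[0,0,0],[0,0,0]],"gripper":[3.0,3.0,3.0,3.0,3.0]}' 40
python3 -c "
from h import *;st()"
```

```text
t: 7.48
eef_pos: [0.4271, 0.0226, 0.0225]
tcp_rot: [0.54, 0.456, -0.54, 0.457]
force: [-0.3, -1.0, 0.5]
grip_width: 0.4
t 7.47 tcp [0.4271 0.0226 0.0225] x [ 0. -0. -1.] y [ 0.986 -0.167  0.   ] yaw -9.6 j [-0.226  0.183  2.106 -0.     0.852 -0.059] g 34.2
```

```bash
python3 -m pendant '{"dp":[[0,0,-0.2],[0,0,-0.35],[0,0,-0.35]],"dr":[[0,0,0],[0,0,0],[0,0,0]],"gripper":[3.0,3.0,3.0]}' 40
python3 -c "
from h import *;st()"
```

```text
t: 7.85
eef_pos: [0.4269, 0.0226, 0.0188]
tcp_rot: [0.54, 0.456, -0.54, 0.456]
force: [0.3, -0.4, 0.1]
grip_width: 0.393
t 7.85 tcp [0.4269 0.0226 0.0188] x [ 0. -0. -1.] y [ 0.986 -0.167  0.   ] yaw -9.6 j [-0.226  0.191  2.106 -0.     0.843 -0.059] g 33.6
```

```bash
python3 -m pendant '{"dp":[[0,0,0],[0,0,0],[0,0,0],[0,0,0],[0,0,2],[0,0,6],[0,0,11],[0,0,16],[0,0,16]],"dr":[[0,0,0],[0,0,0],[0,0,0],[0,0,0],[0,0,0],[0,0,0],[0,0,0],[0,0,0],[0,0,0]],"gripper":[4.8,4.8,4.8,4.8,4.8,4.8,4.8,4.8,4.8]}' 40
python3 -c "
from bench import *
from h import *;st();c=camera('wrist');cv2.imwrite('pics/w4.png',c['frame'][:,:,::-1])"
```

```text
t: 8.98
eef_pos: [0.4298, 0.022, 0.183]
tcp_rot: [0.542, 0.454, -0.538, 0.459]
force: [0.2, 0.1, -0.7]
grip_width: 0.561
t 8.97 tcp [0.4298 0.022  0.183 ] x [ 0.009 -0.002 -1.   ] y [ 0.986 -0.167  0.009] yaw -9.59 j [-0.226 -0.11   2.01  -0.     1.233 -0.059] g 47.9
```

View pics/w4.png

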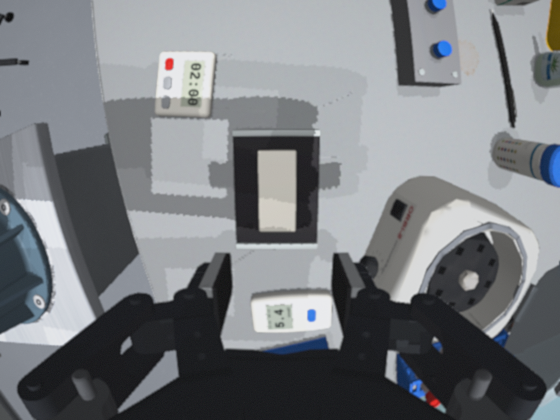

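The tile is centred between the ledges and parallel to them (rows 150–232, ledges at rows 132 and 245). Now the tube.

```bash
python3 -m pendant '{"dp":[[3,3.5,0],[6.5,7.5,0],[10,11.5,0],[13.5,15.5,0],[16,18.5,0],[17.7,20.5,0],[17.7,20.5,-1],[17.7,20.5,-2],[17.7,20.5,-2],[17.7,20.5,-2]],"dr":[[0,0,1],[0,0,2],[0,0,3],[0,0,4.1],[0,0,4.1],[0,0,4.1],[0,0,4.1],[0,0,4.1],[0,0,4.1],[0,0,4.1]],"gripper":[4.8,4.8,4.8,4.8,4.8,4.8,4.8,4.8,4.8,4.8]}' 40
python3 - <<'E'
from bench import *
from h import *
o,M=st()
c=camera("wrist");v=c["frame"][:,:,::-1].copy()
for P in ((.6045,.2275,.1),(.6045,.2275,.045)):
    p=wr(c,P);print(p);cv2.circle(v,tuple(int(round(i)) for i in p),2,(0,0,255),-1)
p=wr(c,o["eef_pos"]);cv2.circle(v,tuple(int(i) for i in p),3,(0,255,0),-1)
cv2.imwrite("pics/w5.png",v)
E
```

```text
t: 10.28
eef_pos: [0.6036, 0.227, 0.1588]
tcp_rot: [-0.524, -0.475, 0.524, -0.475]
force: [-0.8, -0.1, 0.1]
grip_width: 0.562
t 10.28 tcp [0.6036 0.227  0.1588] x [-0. -0. -1.] y [ 0.995 -0.097 -0.   ] yaw -5.55 j [ 0.176  0.4    1.483 -0.     1.259  0.273] g 48.0
[283.15337011 227.79930072]
[282.7540606  206.07681927]
```

View pics/w5.png

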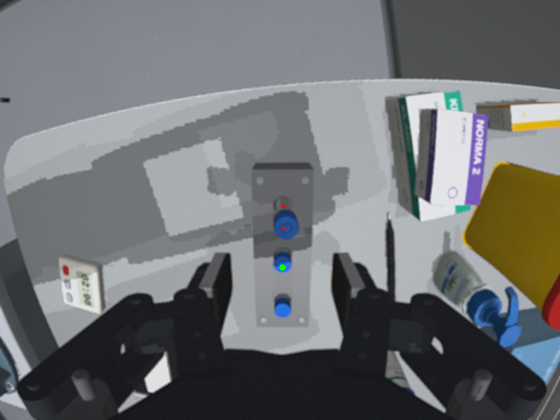

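The cap shows at (row 222, col 286), 2–3 mm further out than predicted (red dots at rows 206 and 228), so I shift slightly and descend to grip the cap.

```bash
python3 -m pendant '{"dp":[[0.15,0.2,-3],[0.15,0.2,-6],[0.15,0.2,-8],[0.15,0.2,-8.8],[0.15,0.2,-8.8],[0.15,0.2,-8.8]],"dr":[[0,0,0],[0,0,0],[0,0,0],[0,0,0],[0,0,0],[0,0,0]],"gripper":[4.8,4.8,4.8,4.8,4.8,4.8]}' 40
python3 -c "
from bench import *
from h import *;st();c=camera('wrist');cv2.imwrite('pics/w6.png',c['frame'][:,:,::-1])"
```

```text
t: 11.08
eef_pos: [0.6063, 0.2298, 0.0721]
tcp_rot: [0.524, 0.475, -0.523, 0.476]
force: [0.6, -0.2, 0.2]
grip_width: 0.563
t 11.07 tcp [0.6063 0.2298 0.0721] x [ 0.002  0.    -1.   ] y [ 0.995 -0.096  0.002] yaw -5.5 j [0.18  0.51  1.521 0.    1.109 0.276] g 48.1
```

View pics/w6.png

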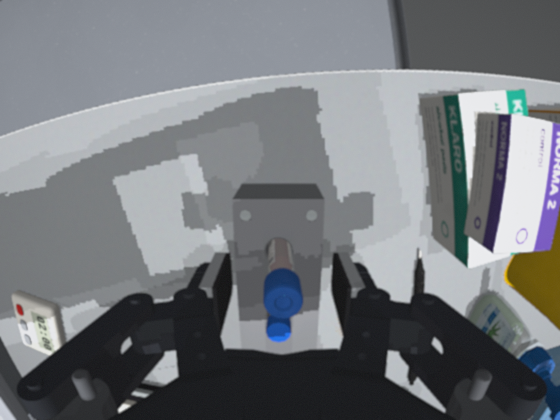

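Tube cap is centred between the jaws (col 283). Closing.

```bash
python3 -m pendant '{"dp":[[0,0,0],[0,0,0],[0,0,0],[0,0,0],[0,0,0],[0,0,0],[0,0,0]],"dr":[[0,0,0],[0,0,0],[0,0,0],[0,0,0],[0,0,0],[0,0,0],[0,0,0]],"gripper":[3,2,1.2,1.0,1.0,1.0,1.0]}' 40
python3 -m pendant '{"dp":[[0,0,1],[0,0,3],[0,0,5],[0,0,7],[0,0,9],[0,0,10],[0,0,10]],"dr":[[0,0,0],[0,0,0],[0,0,0],[0,0,0],[0,0,0],[0,0,0],[0,0,0]],"gripper":[1,1,1,1,1,1,1]}' 40
python3 -c "
from bench import *
from h import *;st()
c=camera('wrist');cv2.imwrite('pics/w7.png',c['frame'][:,:,::-1]);c=camera('scene')['frame'];cv2.imwrite('pics/s7.png',cv2.resize(c[100:320,120:400,::-1],None,fx=2.5,fy=2.5))"
```

```text
t: 12.0
eef_pos: [0.6055, 0.2297, 0.071]
tcp_rot: [0.524, 0.475, -0.523, 0.475]
force: [0.9, -0.4, 3.7]
grip_width: 0.176
t: 12.88
eef_pos: [0.6058, 0.2298, 0.1719]
tcp_rot: [0.524, 0.475, -0.523, 0.476]
force: [-0.7, 0.5, 0.6]
grip_width: 0.174
t 12.88 tcp [0.6058 0.2298 0.1719] x [ 0.002  0.    -1.   ] y [ 0.995 -0.096  0.002] yaw -5.5 j [0.18  0.392 1.466 0.    1.282 0.276] g 14.8
```

View pics/w7.png

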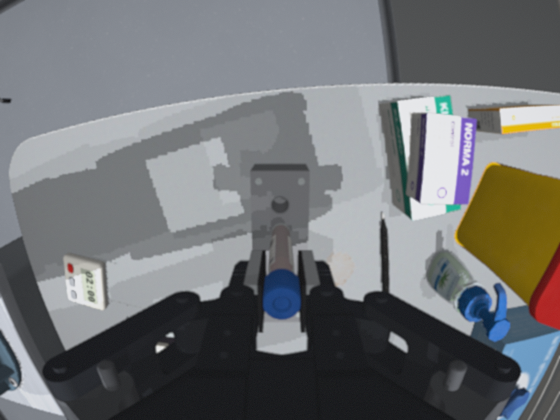

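View pics/s7.png

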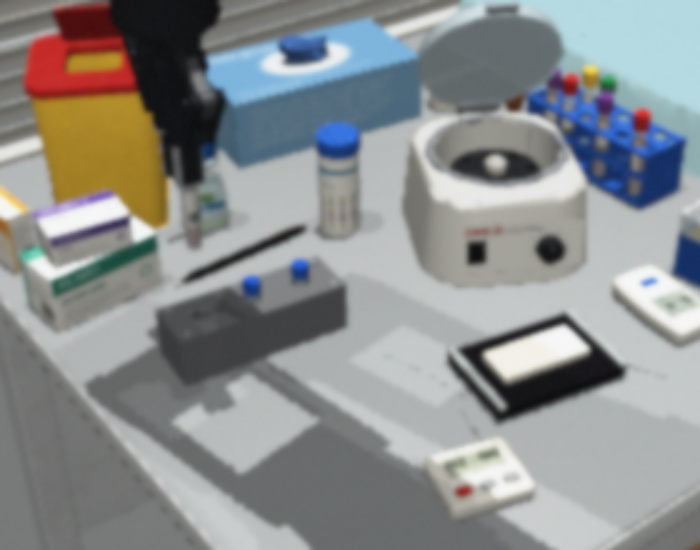

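Run:
```python
from bench import *
from h import *
from scipy.optimize import least_squares
D=[(.3792,-.0396,.2317,None,0,0)]
J=np.array([[ 0.299,0.406,1.851],[ 0.299,0.25,1.83],[-0.226,.183,2.106],[-.226,.191,2.106],[.176,.4,1.483],[.18,.51,1.521],[.18,.392,1.466],[-1.433,.181,1.607]])
P=np.array([[.4597,.2649,.0047],[.4587,.2646,.0936],[.4271,.0226,.0225],[.4269,.0226,.0188],[.6036,.227,.1588],[.6063,.2298,.0721],[.6058,.2298,.1719],[.194,-.541,.231]])
b=np.arctan2(P[:,1],P[:,0])-J[:,0];R=np.hypot(P[:,0],P[:,1]);print("lat",(R*np.sin(b)).round(4))
rho=R*np.cos(b)
def f(p):
    r0,z0,L1,L2,ph=p;a=J[:,1];s=a+J[:,2]
    return np.r_[r0+L1*np.sin(a)+L2*np.sin(s+ph)-rho, z0+L1*np.cos(a)+L2*np.cos(s+ph)-P[:,2]]
best=min((least_squares(f,[0,.0,.4,.4,p0]) for p0 in(-1.57,0,1.57,-.5,.5,3)),key=lambda r:r.cost)
print(best.x.round(4),best.fun.round(4))
c=camera("top");X=cloud(c);g=c["frame"].astype(int).sum(2)
cv2.imwrite("pics/t8.png",cv2.resize(c["frame"][150:350,150:420,::-1],None,fx=2.9,fy=2.9))
m=(g>330)&(abs(X[...,0]-.4257)<.036)&(abs(X[...,1]-.0243)<.048)
Q=onplane(c,np.argwhere(m),.022);print(m.sum(),Q.mean(0),rect(Q))
m=(g<170)&(abs(X[...,0]-.4257)<.07)&(abs(X[...,1]-.0243)<.08)
Q=onplane(c,np.argwhere(m),.014);print(m.sum(),rect(Q))
```

```text
lat [0.1177 0.1177 0.1177 0.1177 0.1178 0.1175 0.1176 0.1178]
[-9.0000e-04 -7.8000e-03  4.4000e-01 -5.2170e-01  3.3047e+00] [ 0.0001 -0.0002 -0.0001  0.0003  0.0003 -0.0002 -0.0003  0.0002  0.0001
  0.     -0.0001  0.0003 -0.0001 -0.0004 -0.0001  0.0004]
642 [0.42673953 0.02443493 0.022     ] (((426.75946044921875, 24.534006118774414), (78.71469116210938, 34.96662521362305), 80.4726791381836), [[403.0, -11.0], [437.0, -17.0], [451.0, 60.0], [416.0, 66.0]])
1530 (((557.9259033203125, 180.21615600585938), (823.2922973632812, 937.5478515625), 0.38552775979042053), [[143.0, 646.0], [149.0, -291.0], [973.0, -286.0], [966.0, 652.0]])
```

View pics/t8.png

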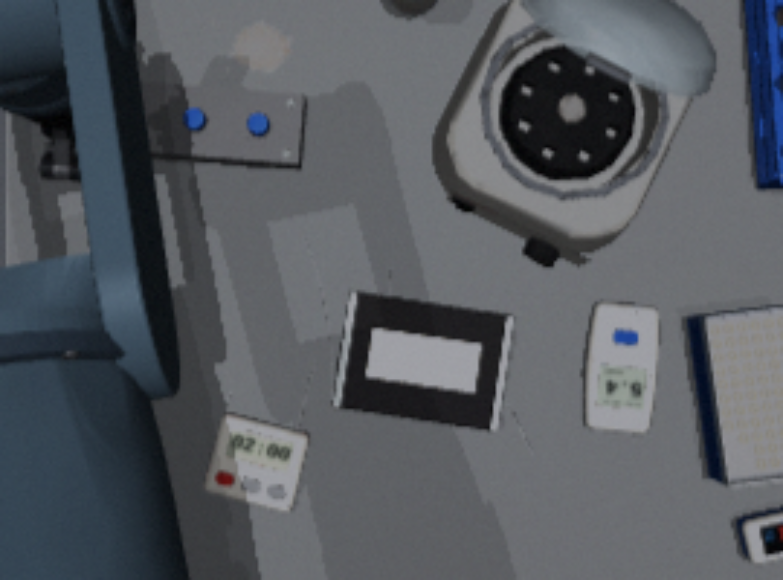

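The tile lies parallel to the stand at (0.427, 0.0245); the tube is out and both vials still stand in their holes (display pixels (195,119) and (258,124)). Carrying the tube over.

```bash
python3 -m pendant '{"dp":[[-1,-1.5,2],[-4,-4.5,4],[-7.5,-8.5,6],[-11,-12.5,8],[-14,-16,8],[-16.5,-19,8],[-17.9,-20.5,8],[-17.9,-20.5,8],[-17.9,-20.5,8]],"dr":[[0,0,0],[0,0,0],[0,0,0],[0,0,0],[0,0,0],[0,0,0],[0,0,0],[0,0,0],[0,0,0]],"gripper":[1,1,1,1,1,1,1,1,1]}' 60
python3 -m pendant '{"dp":[[0,0,0],[0,0,0],[0,0,0]],"dr":[[-5,0,0],[-10,0,0],[-10,0,0]],"gripper":[1,1,1]}' 60
python3 -c "
from h import *;st()"
```

```text
t: 14.15
eef_pos: [0.4266, 0.0249, 0.2506]
tcp_rot: [0.523, 0.476, -0.523, 0.475]
force: [0.3, 0.3, -0.9]
grip_width: 0.171
t: 14.52
eef_pos: [0.4265, 0.0265, 0.2502]
tcp_rot: [-0.479, -0.429, 0.562, -0.52]
force: [-0.4, -0.9, -0.4]
grip_width: 0.168
t 14.53 tcp [0.4265 0.0265 0.2502] x [-0.001 -0.173 -0.985] y [ 0.996 -0.091  0.015] yaw -5.2 j [-0.086 -0.162  1.924 -0.177  1.369  0.041] g 14.3
```

```bash
python3 -m pendant '{"dp":[[0,0,0],[0,0,0],[0,0,0],[0,0,0],[0,0,0],[0,0,0]],"dr":[[-5,0,0],[-10,0,0],[-15,0,0],[-20,0,0],[-20,0,0],[-20,0,0]],"gripper":[1,1,1,1,1,1]}' 60
python3 -c "
from h import *;st()"
```

```text
t: 15.28
eef_pos: [0.4265, 0.0247, 0.2507]
tcp_rot: [-0.383, -0.325, 0.628, -0.594]
force: [0.2, 0.3, 0.5]
grip_width: 0.172
t 15.28 tcp [0.4265 0.0247 0.2507] x [-0.001 -0.498 -0.867] y [ 0.995 -0.083  0.047] yaw -4.77 j [ 0.15  -0.05   1.899 -0.523  1.403  0.364] g 14.7
```

```bash
python3 -m pendant '{"dp":[[0,0.3,0],[0,0.7,-1],[0,1.1,-3],[0,1.1,-5],[0,1.1,-5],[0,1.1,-5]],"dr":[[-5,0,0],[-10,0,0],[-15,0,0],[-15,0,0],[-15,0,0],[-15,0,0]],"gripper":[1,1,1,1,1,1]}' 60
python3 - <<'E'
from bench import *
from h import *
st()
c=camera("scene");np.savez("s9.npz",**c);cv2.imwrite('pics/s9.png',cv2.resize(c['frame'][120:300,240:440,::-1],None,fx=4,fy=3.3))
for n in("wrist","top"):
    c=camera(n);np.savez(n+"9.npz",**c);cv2.imwrite(f'pics/{n}9.png',c['frame'][:,:,::-1])
E
```

```text
t: 16.02
eef_pos: [0.4269, 0.0351, 0.2017]
tcp_rot: [-0.303, -0.239, 0.666, -0.639]
force: [-0.1, 0.3, 0.3]
grip_width: 0.17
t 16.02 tcp [0.4269 0.0351 0.2017] x [ 0.    -0.706 -0.708] y [ 0.995 -0.069  0.069] yaw -3.98 j [ 0.31   0.166  1.895 -0.747  1.426  0.655] g 14.5
```

View pics/s9.png

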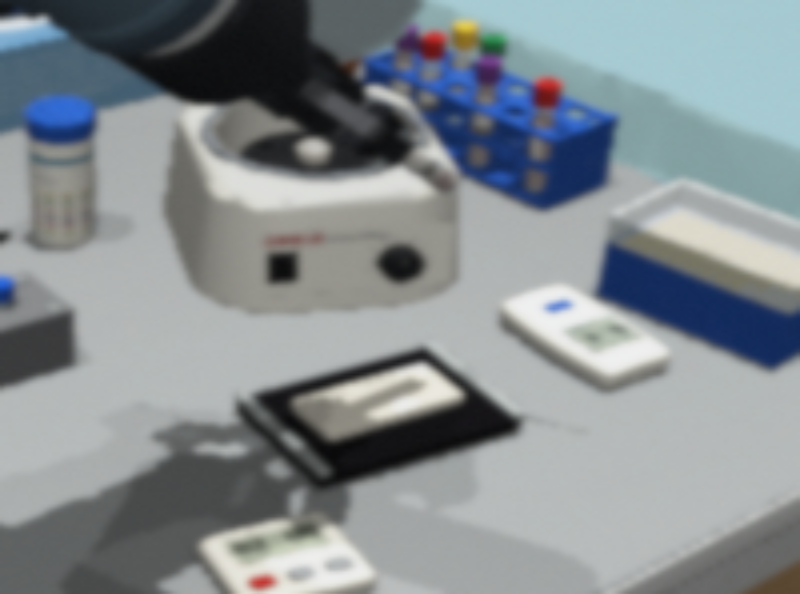

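View pics/wrist9.png

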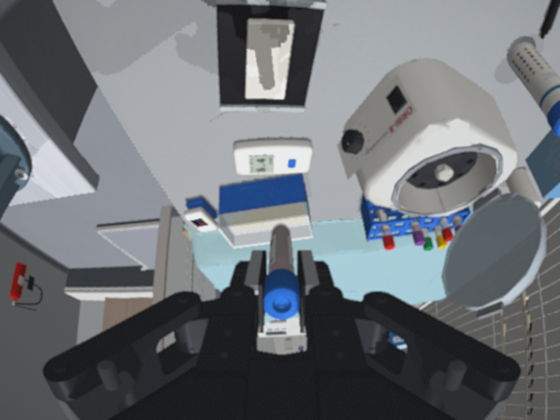

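View pics/top9.png

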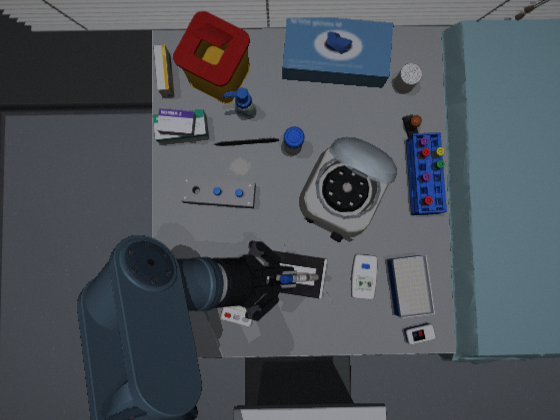

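```bash
cat > m.py <<'E'
from h import *
import sys
from scipy.spatial.transform import Rotation as R
def meas(tag,tcp,d):
    tcp=np.array(tcp);d=np.array(d)
    c=dict(np.load(f"wrist{tag}.npz"))
    for n,a in(("captop",-.029),("mid",.016),("bottom",.061)): print("wrist pred",n,wr(c,tcp+a*d).round(1))
    c=dict(np.load(f"top{tag}.npz"));X=cloud(c)
    Y=X-tcp;a=Y@d;perp=np.linalg.norm(Y-a[...,None]*d,axis=-1)
    m=(perp<.014)&(a>.004)&(a<.075)
    Q=X[m];A=a[m];print("n",m.sum(),"axial range",A.min().round(4),A.max().round(4))
    Q=Q[A<.058];u=np.linalg.svd(Q-Q.mean(0))[2][0];u*=np.sign(u[2]);print("axis",u.round(3),"tilt",np.degrees(np.arccos(u[2])).round(1))
    y=(Q-tcp);print("mean perp offset of upper surface",(y-np.outer(y@d,d)).mean(0).round(4))
    print(np.argwhere(m).min(0),np.argwhere(m).max(0))
E
python3 - <<'E'
from m import *
meas(9,(.4269,.0351,.2017),(0,-.706,-.708))
v=cv2.imread("pics/wrist9.png")[200:340,210:350];cv2.imwrite("pics/wz.png",cv2.resize(v,None,fx=4,fy=4))
v=cv2.imread("pics/top9.png")[255:305,255:335];cv2.imwrite("pics/tz.png",cv2.resize(v,None,fx=9,fy=9))
E
```

```text
wrist pred captop [282.1 295.7]
wrist pred mid [281.9 252.5]
wrist pred bottom [281.7 225.8]
n 145 axial range 0.004 0.0588
axis [0.001 0.689 0.725] tilt 43.5
mean perp offset of upper surface [-0.0006 -0.0048  0.0047]
[273 296] [281 318]
```

View pics/wz.png

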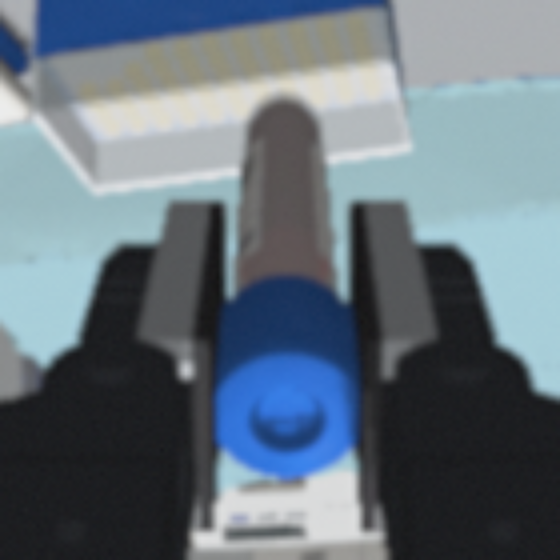

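View pics/tz.png

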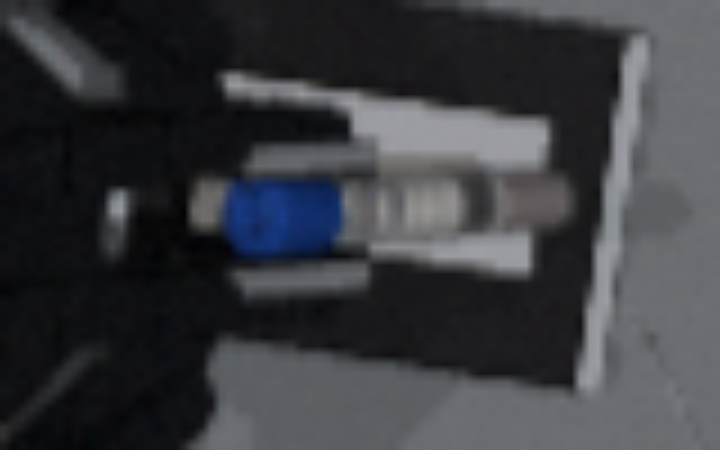

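The tube is at about 44–45°, cap up, and its tip shows where predicted (wrist picture, row 224, against 226). Lowering to height.

```bash
python3 -m pendant '{"dp":[[0,0,-1.5],[0,0,-3],[0,0,-4.5],[0,0,-5.2],[0,0,-5.2],[0,0,-5.2],[0,0,-5.2],[0,0,-5.2]],"dr":[[-0.5,0,0],[-0.5,0,0],[-0.5,0,0],[-0.5,0,0],[-0.5,0,0],[-0.5,0,0],[-0.5,0,0],[-0.5,0,0]],"gripper":[1,1,1,1,1,1,1,1]}' 60
python3 - <<'E'
from bench import *
from m import *
o,M=st()
for n in("wrist","top","scene"):
    c=camera(n);np.savez(n+"10.npz",**c);cv2.imwrite(f'pics/{n}10.png',c['frame'][:,:,::-1])
meas(10,o["eef_pos"],M[:,0])
print("mid",o["eef_pos"]+.016*M[:,0],"tilt",np.degrees(np.arccos(-M[2,0])),o["force"],np.abs(o["dq"]).max())
v=cv2.imread("pics/scene10.png")[150:320,190:440];cv2.imwrite("pics/s10.png",cv2.resize(v,None,fx=3.2,fy=3.2))
E
```

```text
t: 17.18
eef_pos: [0.4266, 0.0357, 0.1492]
tcp_rot: [-0.299, -0.236, 0.666, -0.641]
force: [-0.0, -0.2, 0.2]
grip_width: 0.175
t 17.18 tcp [0.4266 0.0357 0.1492] x [ 0.001 -0.713 -0.701] y [ 0.995 -0.067  0.069] yaw -3.87 j [ 0.316  0.262  1.917 -0.768  1.35   0.741] g 15.0
wrist pred captop [282.4 296.2]
wrist pred mid [282.2 252.9]
wrist pred bottom [282.  226.1]
n 138 axial range 0.0045 0.0611
axis [0.016 0.707 0.707] tilt 45.0
mean perp offset of upper surface [-0.0005 -0.0048  0.0049]
[273 295] [280 316]
mid [0.42656579 0.02429763 0.13794867] tilt 45.48502861661959 [-0.00394251 -0.17521478  0.24409286] 0.0017337716165943796
```

View pics/s10.png

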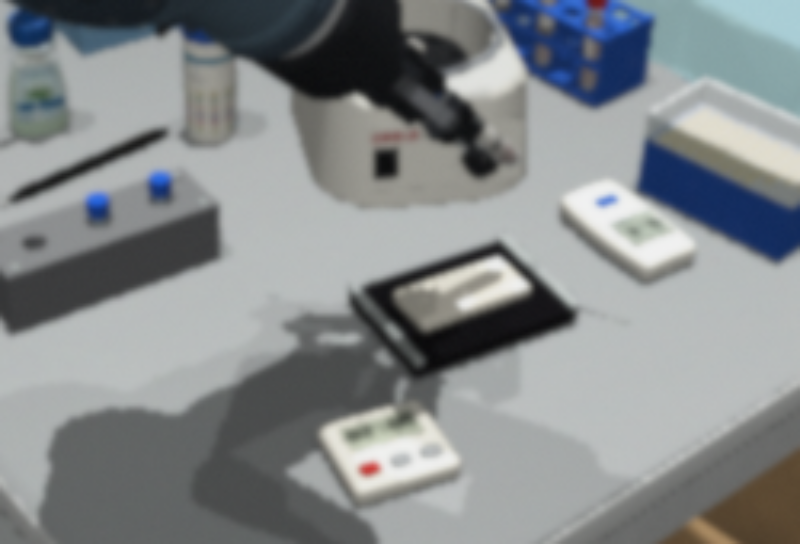

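View pics/top10.png

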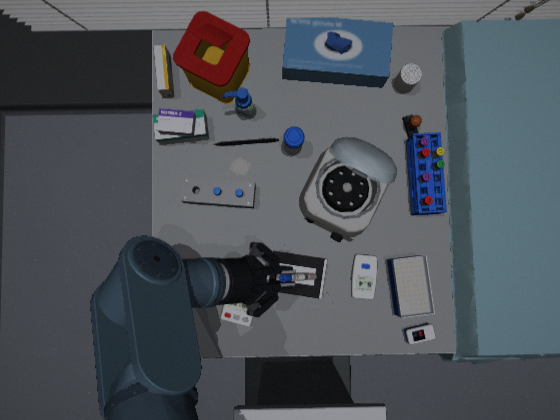

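The tube is held clear above the stand. The empty socket, both vials, meter, timer and pen are where they were.

```bash
python3 -c "
from bench import *
print(job_done())"
```

```text
the job is handed in; nothing more can be done
None
```

I laid the white tile flat on the stand and let go of it, then drew the tall tube out of the block. The job was handed in at about 17 s with the tube held still over the tile. `job_done()` gives no verdict, so everything below rests on my own checks.

- **Tile:** it lies parallel to the stand's long axis (80.5° against 80.4°). Its centre is about 1 mm from the stand's centre, between the ledges.
- **Tube:** its middle is at (0.427, 0.024, 0.138), which is 12.0 cm above the tile's middle. The cap end is up. The top camera's depth gives a tilt of 45.0° and the tool pose gives 45.5°. The arm was still, and the wrist force was about 0.3 N.
- **Everything else:** both vials are still in their holes, and the meter, timer and pen were not touched.

**Small disagreements:**
- Before the final descent the depth fit read 43.5°, so I added half a degree of tilt.
- The cap showed about 7 pixels off its predicted spot in the wrist picture. The tube's lower end and the depth data agreed, so I took its position in the grip to be uncertain by a few millimetres at most.

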